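# Find the hidden catch of the lock box

## Task

One of the five identical flush plates in the top of the grey lock box is a concealed push catch; the other four are dead blanks. Feel over the plates with closed fingertips until you find the one that gives, press it in so that the key drawer springs out, then take the hand away and leave the drawer open. Do it all by touch: grasp and lift nothing, and leave the padlock and the other things where they are.

Things in the scene. Friction and masses are not known exactly. Their poses are not given: they have to be found in the camera images.
- box: grey sheet-steel lock box fixed to the bench, 220 (its x) x 320 (its y) x 90 mm high; origin at the centre of its underside. Flat top with two rows of three fields, pitch 85 mm: five hold flush square plates; the sixth (+x row, +y column) is plain sheet with a padlock lying on it. The key drawer is in the -y end; a carrying handle stands out 30 mm on the -x side.
- plate1 (a point): centre of the face of a square plate in the box's -x row, -y column (next to the drawer), 88.5 mm above the bench, z up. The plate is 56 mm wide in a 59 mm opening, its face 1.5 mm below the top. All five plates look alike: four are rigid blanks and one, any of them, is the catch.
- plate2 (a point): centre of the face of a square plate in the box's +x row, -y column (next to the drawer), 88.5 mm above the bench, z up. The plate is 56 mm wide in a 59 mm opening, its face 1.5 mm below the top. All five plates look alike: four are rigid blanks and one, any of them, is the catch.
- plate3 (a point): centre of the face of a square plate in the box's -x row, middle column, 88.5 mm above the bench, z up. The plate is 56 mm wide in a 59 mm opening, its face 1.5 mm below the top. All five plates look alike: four are rigid blanks and one, any of them, is the catch.
- plate4 (a point): centre of the face of a square plate in the box's +x row, middle column, 88.5 mm above the bench, z up. The plate is 56 mm wide in a 59 mm opening, its face 1.5 mm below the top. All five plates look alike: four are rigid blanks and one, any of them, is the catch.
- plate5 (a point): centre of the face of a square plate in the box's -x row, +y column (away from the drawer), 88.5 mm above the bench, z up. The plate is 56 mm wide in a 59 mm opening, its face 1.5 mm below the top. All five plates look alike: four are rigid blanks and one, any of them, is the catch.
- catch (a joint): how far the catch plate is pressed in, m: 0 at rest, 0.007 fully home. It is sprung: it starts to move at about 1.5 N, needs about 5 N fully home, and comes back up when let go. From 0.004 on it frees the drawer.
- drawer (a joint): how far the key drawer stands out of the box's -y end, m: 0 shut, 0.055 fully out. Its own spring drives it out in about a second once the catch frees it; it cannot be pulled while caught.
- padlock: small brass padlock lying on the plain sixth field of the box's top: body 42 x 46 x 22 mm high, shackle 30 mm out; origin at the centre of its underside
- fitting: brass pipe fitting, diameter 32, height 34 mm, standing on the margin of the box's top at the end opposite to the drawer; origin at the centre of its underside
- jar: amber glass jar, diameter 60, height 75 mm, on the bench beside the box, at the end opposite to the drawer; origin at the centre of its underside
- wrench: steel wrench lying on the bench off the drawer end of the box; origin under its middle
- brush: brush with a wooden handle, lying on the bench beyond the box; origin under its middle
- spray: white spray can, diameter 52, height 190 mm, on the bench to the robot's left; origin at the centre of its underside

How it is judged:
On the way:
1. the catch plate is pressed in by at least 4 mm (value of joint catch above 0.004 m), for 0.02 s.
At the end, for the whole second after the job is handed in: the key drawer stands at least 45 mm out, the catch plate is let go (back within 1.5 mm of rest), and the six loose things are within 25 mm of where they stood (value of joint drawer above 0.045 m and value of joint catch below 0.0015 m and not (distance of padlock from where it was at the start of the episode above 0.025 m) and not (distance of fitting from where it was at the start of the episode above 0.025 m) and not (distance of jar from where it was at the start of the episode above 0.025 m) and not (distance of wrench from where it was at the start of the episode above 0.025 m) and not (distance of brush from where it was at the start of the episode above 0.025 m) and not (distance of spray from where it was at the start of the episode above 0.025 m)); the robot touches nothing.
It fails at once if a loose thing is lifted, carried or knocked more than 25 mm from its place (distance of any of padlock, fitting, jar, wrench, brush, spray from where it was at the start of the episode above 0.025 m).
It also fails if it takes over 48 s, if anything falls off the work surface, if the arm or the gripper's body presses on something with over 40 N, if the wrist force passes 120 N, or if a joint passes its speed limit or range.

## Robot

A 6-joint arm with a two-finger parallel gripper is mounted at the origin on the work surface. World frame = base frame: x ahead of the robot, y to its left, z up, the work surface at z = 0. Lengths are in m, angles in rad, forces in N, time in s.
With the tool pointing down it reaches from about 0.35 to 0.95 m from the base axis. Payload 17.4 kg.
Tool frame: the origin (TCP) lies on the centre line of the jaws, within the pads' length; the fingertips stand 25 mm ahead of it and the grasp point (between the pads) lies 6 mm ahead of it; z points along the fingers, y is the direction in which the jaws open and shut (so a half turn about z gives the same grasp; the last joint's range is limited). The gripper opens to 93 mm and grips with 3 to 60 N. Pads are 15 mm wide; open, the fingers measure 128 mm over their backs; the gripper's body (75 mm by 188 mm) begins 65 mm behind the grasp point.
Start: joints at [1.104, 0.116, 1.442, -0, 1.584, -0.038], TCP at [0.281, 0.614, 0.244] pointing down, gripper open.
Joint ranges: [-2.83, 2.83], [-0.83, 2.19], [0.07, 2.5], [-1.14, 4.28], [0.01, 3], [-2.97, 2.97]. Speed limits (rad/s): [1.89, 1.89, 2.22, 3.14, 3.14, 3.14].

## Interface

Orientations are given as a unit quaternion [w, x, y, z].
In Python, from plant import robot gives the robot as it stands.
- The arm moves only by the shell command python3 -m crank 'ROWS' [FORCE]. ROWS is text: rows parted by semicolons, each of 7 numbers parted by spaces: the closure, from -1 (fully open) to 1 (shut), then the shift along the tool's x, y, z in cm, then the turn, a rotation vector about the tool's x, y, z in degrees. In form: jaw tx ty tz rx ry rz; .... A call has exactly 5 rows; each row shifts and turns the pose as measured when the row begins, along the tool's axes as they then stand; what a row does not reach is not made up. A row lasts 1/12 s, in which the tool goes at most 41.7 mm and 7.16 degrees, less where a joint would pass 70% of its speed; a pose out of reach is approached as far as the arm can. A call is refused whole if a number of a shift passes 4.17 or a number of a turn 7.16, either way. A call with a gripper value outside its range is refused whole. The fingers move at their own pace and stop on an object; FORCE is the grip in N (left out, the last holds). Time passes only in rows, so rows that do not move let the fingers close, or fill a call up. It gives the time, the measured TCP pose, the force and the opening at its end, in the units of the state.
- robot.get_obs(): the state, without advancing time (a new reading comes with each control period).
- robot.read_camera(name): name is "side" or "top"; returns a dict with "img" (384x512x3 uint8, red, green, blue), "fx", "fy", "cx", "cy" (pixels), "rvec" (rotation vector, rad) and "tvec" (3), from world to camera coordinates, as OpenCV has them. Camera axes: x right, y down, z forward; pixel columns grow to the right and rows downward; lengths in m; the calibration is good to about 2 mm. A picture is of the moment at which its call begins. There is no depth.
- robot.sign_off(): hands the job in, once; it reports no verdict.
The state is a dict: "time_s": time; "joint_positions": joint angles; "qd": joint speeds; "tau": joint torques, N m; "eef_pos": TCP position; "tool_rot": TCP orientation; "force": force on the tool from outside, world axes, zero at the start; "moment": the same for the moment, N m; "finger_gap": finger opening in m.
Only numpy, scipy, OpenCV 4.12 (cv2) and the standard library are available. Lean on these libraries where they do the work, as an engineer would, in place of code of your own. Each camera call takes 0.05 s, during which the arm holds its last target. There are 200 camera calls.

## Working session

There is one attempt and no reset: what is moved stays moved. The work goes in short steps, Python scripts to look and compute and a shell command to move; the robot and the scene stay as the last step left them, time stands still between calls to the robot, and variables do not carry over. Pictures are saved under pics/ and viewed, about 8 in all and at most 12, crops included, and the job is handed in when it is done.

```bash
mkdir -p pics
python3 - <<'E'
from plant import robot
import cv2
for n in("top","side"):
    c=robot.read_camera(n); cv2.imwrite(f"pics/{n}0.png",c["img"][:,:,::-1]); print(n,[c[k] for k in("fx","fy","cx","cy","rvec","tvec")])
o=robot.get_obs(); print({k:o[k] for k in("time_s","eef_pos","tool_rot","force","finger_gap")})
E
```

```text
top [479.8993369171605, 479.8993369171605, 249.5984959212477, 197.12132290087146, array([ 2.16525782, -2.17733973,  0.09442285]), array([0.12872594, 0.61759696, 1.47002717])]
side [433.1358358968248, 433.1358358968248, 252.9840957548772, 191.3684982011166, array([ 2.27203635, -0.8017108 ,  0.33700519]), array([-0.39818781,  0.38785405,  0.8238163 ])]
{'time_s': 0.1, 'eef_pos': array([0.28055228, 0.6137478 , 0.24298353]), 'tool_rot': array([-1.47440795e-04,  2.12759590e-01,  9.77104433e-01, -5.12927478e-04]), 'force': array([0.72327589, 0.44687775, 0.40773002]), 'finger_gap': 0.09291985528644077}
```

View pics/top0.png

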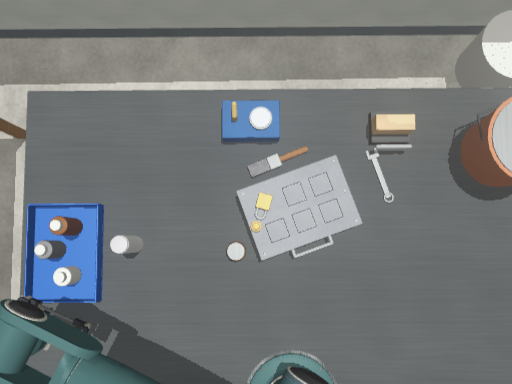

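View pics/side0.png

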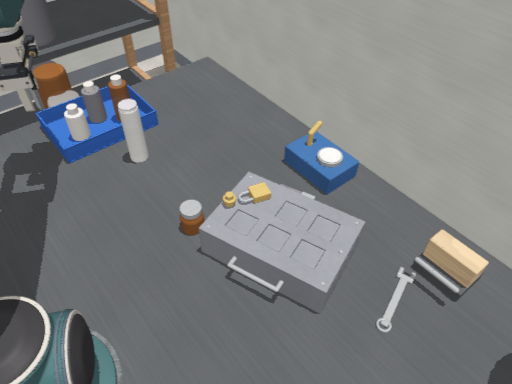

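The top view shows the box with plates 1, 3 and 5 at about (330,211), (303,220) and (277,231), and plates 2 and 4 at (320,184) and (294,193). The padlock is at (263,203), the fitting at (256,227) and the handle at (312,247). The side view shows plates 5, 3 and 1 at (242,222), (274,238) and (308,253), and plates 4 and 2 at (291,213) and (324,228). The spray can is at (133,130).

```bash
cat > h.py <<'E'
import numpy as np, cv2
from plant import robot
from scipy.spatial.transform import Rotation as R
def cam(n):
    c=robot.read_camera(n); return c["img"],np.array([[c["fx"],0,c["cx"]],[0,c["fy"],c["cy"]],[0,0,1.]]),np.array(c["rvec"]),np.array(c["tvec"])
def st(target=None):
    o=robot.get_obs(); q=o["tool_rot"]; r=R.from_quat([q[1],q[2],q[3],q[0]])
    print("t",round(o["time_s"],2),"tcp",np.round(o["eef_pos"],4),"F",np.round(o["force"],1),"gap",round(o["finger_gap"],3))
    print("toolR",np.round(r.as_matrix(),3).tolist())
    if target is not None: print("shift cm tool",np.round(r.inv().apply(np.array(target)-o["eef_pos"])*100,2))
    return o,r
E
python3 - <<'E'
from h import *
from scipy.optimize import least_squares
f=.0425
L=np.array([[-f,-.085],[f,-.085],[-f,0],[f,0],[-f,.085]])
px={"top":[(330,211),(320,184),(303,220),(294,193),(277,231)],"side":[(308,253),(324,228),(274,238),(291,213),(242,222)]}
C={n:cam(n)[1:] for n in px}
def P(p):
    c,s=np.cos(p[2]),np.sin(p[2]); w=L@np.array([[c,s],[-s,c]])+p[:2]; return np.c_[w,np.full(5,.0885)]
def res(p,ns=("top","side")): return np.concatenate([(cv2.projectPoints(P(p),C[n][1],C[n][2],C[n][0],None)[0][:,0]-px[n]).ravel() for n in ns])
for ns in (("top",),("side",),("top","side")):
    s=least_squares(res,[.6,.05,.3],args=(ns,)); print(ns,s.x,np.degrees(s.x[2]),np.abs(s.fun).max())
print(P(s.x)); st(P(s.x)[2]+[0,0,.05+.025])
E
```

```text
('top',) [ 0.58216109 -0.02116977  0.34400503] 19.710036602713977 0.8478576792247452
('side',) [ 0.58196499 -0.02380083  0.35057732] 20.086600571234182 0.546685750886752
('top', 'side') [ 0.5822199  -0.022687    0.34743994] 19.90684194119725 1.0593207970449043
[[ 0.57120119 -0.11707894  0.0885    ]
 [ 0.65112222 -0.08813713  0.0885    ]
 [ 0.54225938 -0.0371579   0.0885    ]
 [ 0.62218042 -0.0082161   0.0885    ]
 [ 0.51331758  0.04276313  0.0885    ]]
t 0.2 tcp [0.2806 0.6138 0.2432] F [-0.4  0.2  0.4] gap 0.093
toolR [[-0.909, 0.416, -0.0], [0.416, 0.909, -0.001], [0.0, -0.001, -1.0]]
shift cm tool [-50.86 -48.32   8.  ]
```

```bash
python3 -m crank '1 -2 -1.9 -1 0 0 0;1 -3 -2.8 -1 0 0 0;1 -3 -2.8 0 0 0 0;1 -3 -2.8 0 0 0 0;1 -3 -2.8 0 0 0 0' 20; python3 -m crank '1 -3 -2.8 0 0 0 0;1 -3 -2.8 0 0 0 0;1 -3 -2.8 0 0 0 0;1 -3 -2.8 0 0 0 0;1 -3 -2.8 0 0 0 0'; python3 -c "
from h import *
st([.5133,.0428,.1535])"
```

```text
time_s: 0.62
eef_pos: [0.352, 0.4359, 0.2606]
tool_rot: [-0.001, 0.209, 0.978, -0.002]
force: [1.0, 0.1, 0.1]
finger_gap: 0.0643
time_s: 1.03
eef_pos: [0.4305, 0.2426, 0.261]
tool_rot: [-0.001, 0.208, 0.978, -0.002]
force: [0.2, -0.2, -0.6]
finger_gap: 0.0309
t 1.03 tcp [0.4305 0.2426 0.261 ] F [ 0.2 -0.2 -0.6] gap 0.031
toolR [[-0.914, 0.406, -0.002], [0.406, 0.914, -0.003], [0.001, -0.004, -1.0]]
shift cm tool [-15.69 -14.85  10.8 ]
```

```bash
python3 -m crank '1 -3 -2.8 0 0 0 0;1 -3 -2.8 0 0 0 0;1 -3 -2.8 0 0 0 0;1 -3 -2.8 1 0 0 0;1 -2 -1.9 2 0 0 0';  python3 -c "
from h import *
st([.5133,.0428,.1535])"
```

```text
time_s: 1.45
eef_pos: [0.5053, 0.0606, 0.2358]
tool_rot: [0.003, 0.208, 0.978, -0.001]
force: [-0.0, 1.1, -0.8]
finger_gap: 0.0012
t 1.45 tcp [0.5053 0.0606 0.2358] F [-0.   1.1 -0.8] gap 0.001
toolR [[-0.913, 0.407, 0.006], [0.407, 0.913, -0.003], [-0.006, -0.0, -1.0]]
shift cm tool [-1.4  -1.3   8.24]
```

```bash
python3 -m crank '1 -0.7 -0.6 1 0 0 0;1 -0.3 -0.3 2 0 0 0;1 0 0 2 0 0 0;1 0 0 1.5 0 0 0;1 0 0 0 0 0 0';  python3 -c "
from h import *
st([.5133,.0428,.1175])"
```

```text
time_s: 1.87
eef_pos: [0.5116, 0.0415, 0.1647]
tool_rot: [0.002, 0.212, 0.977, -0.001]
force: [0.4, 0.3, 0.2]
finger_gap: 0.0
t 1.87 tcp [0.5116 0.0415 0.1647] F [0.4 0.3 0.2] gap 0.0
toolR [[-0.91, 0.415, 0.002], [0.415, 0.91, -0.004], [-0.004, -0.002, -1.0]]
shift cm tool [-0.08  0.2   4.72]
```

```bash
python3 -m crank '1 0 0.2 1.5 0 0 0;1 0 0 1.5 0 0 0;1 0 0 1 0 0 0;1 0 0 0.3 0 0 0;1 0 0 0 0 0 0';  python3 - <<'E'
from h import *
st([.5133,.0428,.1135])
im=cam("side")[0]; cv2.imwrite("pics/s1.png",cv2.resize(im[140:310,170:400,::-1],None,fx=3,fy=3))
E
```

```text
time_s: 2.28
eef_pos: [0.513, 0.045, 0.1231]
tool_rot: [0.002, 0.211, 0.977, -0.001]
force: [0.2, 0.7, -0.9]
finger_gap: 0.0008
t 2.28 tcp [0.513  0.045  0.1231] F [ 0.2  0.7 -0.9] gap 0.001
toolR [[-0.911, 0.413, 0.004], [0.413, 0.911, -0.003], [-0.005, -0.001, -1.0]]
shift cm tool [-0.11 -0.18  0.96]
```

View pics/s1.png

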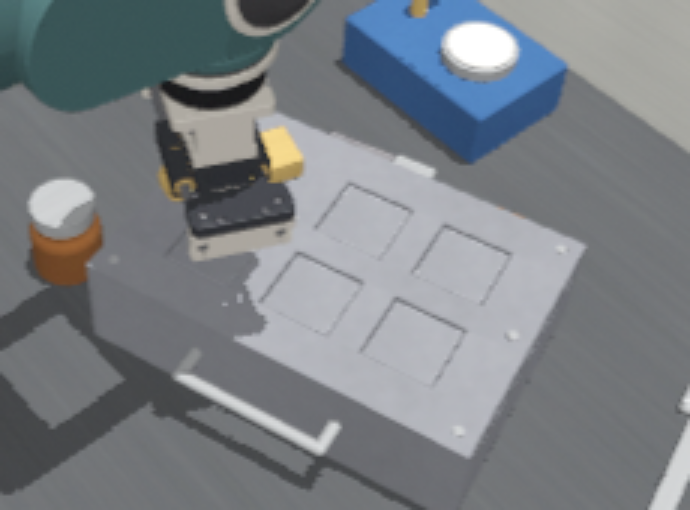

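The side crop shows the closed fingers over plate5, hiding it. The tip edge runs from about (195,255) to (290,235), which looks wider than I expected, so I'm projecting the tool geometry onto the picture to check.

Run:
```python
from h import *
o,r=st([.5133,.0428,.1135])
im,K,rv,tv=cam("side"); im=np.ascontiguousarray(im[:,:,::-1])
pr=lambda p:(cv2.projectPoints(np.atleast_2d(o["eef_pos"]+r.apply(np.array(p)/1000.)),rv,tv,K,None)[0][:,0]-[205,150])*6
big=cv2.resize(im[150:250,205:315],None,fx=6,fy=6,interpolation=cv2.INTER_CUBIC)
for z,c in((25,(0,0,255)),(-59,(0,255,0))):
    hx,hy=(7.5,17.5) if z>0 else (37.5,94)
    q=pr([[-hx,-hy,z],[hx,-hy,z],[hx,hy,z],[-hx,hy,z]]).round().astype(int); cv2.polylines(big,[q],True,c,1)
a,b,d=[tuple(pr(p)[0].round().astype(int).tolist()) for p in([0,0,25],[0,30,25],[30,0,25])]
cv2.arrowedLine(big,a,b,(255,0,0),1);cv2.arrowedLine(big,a,d,(0,255,255),1)
cv2.imwrite("pics/s2.png",big)
```

```text
t 2.33 tcp [0.5131 0.045  0.1235] F [0.3 0.2 0.5] gap 0.0
toolR [[-0.911, 0.413, 0.004], [0.413, 0.911, -0.003], [-0.005, -0.001, -1.0]]
shift cm tool [-0.1  -0.19  1.  ]
```

View pics/s2.png

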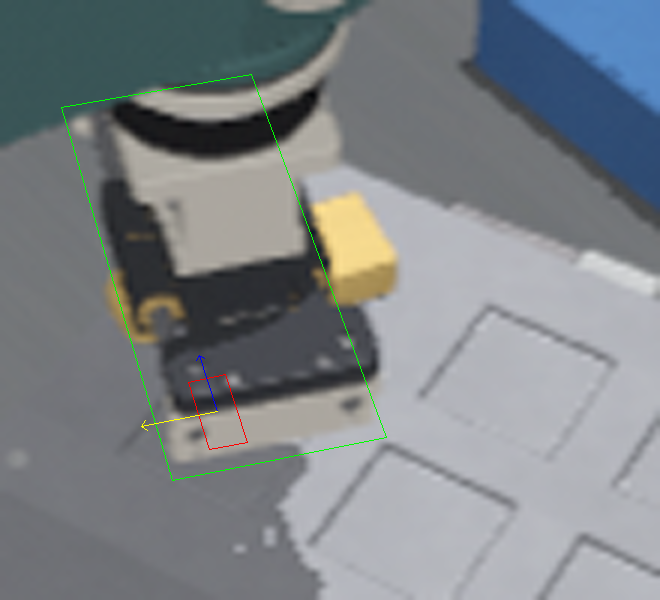

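The pale edge is the gripper body, well above the box, and the small fingertips (red) lie over plate5. Now I'll press gently.

```bash
python3 -m crank '1 -0.1 -0.2 0.4 0 0 0;1 0 0 0.3 0 0 0;1 0 0 0.2 0 0 0;1 0 0 0.2 0 0 0;1 0 0 0.2 0 0 0'; python3 -m crank '1 0 0 0.2 0 0 0;1 0 0 0.2 0 0 0;1 0 0 0.2 0 0 0;1 0 0 0.2 0 0 0;1 0 0 0.2 0 0 0'
```

```text
time_s: 2.8
eef_pos: [0.5148, 0.0424, 0.1136]
tool_rot: [0.005, 0.211, 0.977, -0.0]
force: [-17.8, -0.3, 35.3]
finger_gap: 0.0005
time_s: 3.22
eef_pos: [0.5148, 0.0424, 0.1137]
tool_rot: [0.005, 0.212, 0.977, -0.0]
force: [-13.8, 0.2, 23.9]
finger_gap: 0.0006
```

Plate5 is rigid at z=0.1136. Next is plate3.

```bash
python3 -m crank '1 0 0 -1 0 0 0;1 0 0 -1 0 0 0;1 -2 -2.1 0 0 0 0;1 -2 -2.1 0 0 0 0;1 -1.6 -1.7 0 0 0 0'; python3 -m crank '1 0 0 0 0 0 0;1 0 0 0 0 0 0;1 0 0 0 0 0 0;1 0 0 0 0 0 0;1 0 0 0 0 0 0'; python3 -c "
from h import *
st([.5423,-.0372,.1136])"
```

```text
time_s: 3.63
eef_pos: [0.5418, -0.0334, 0.1384]
tool_rot: [0.007, 0.209, 0.978, 0.0]
force: [0.6, 0.1, 0.1]
finger_gap: 0.0008
time_s: 4.05
eef_pos: [0.5428, -0.0359, 0.1398]
tool_rot: [0.007, 0.21, 0.978, 0.0]
force: [-0.5, -1.0, 0.1]
finger_gap: 0.0007
t 4.05 tcp [ 0.5428 -0.0359  0.1398] F [-0.5 -1.   0.1] gap 0.001
toolR [[-0.911, 0.412, 0.015], [0.412, 0.911, -0.003], [-0.015, 0.004, -1.0]]
shift cm tool [ 0.03 -0.15  2.62]
```

```bash
python3 -m crank '1 0 -0.1 0.8 0 -0.8 0;1 0 0 0.8 0 0 0;1 0 0 0.5 0 0 0;1 0 0 0.2 0 0 0;1 0 0 0 0 0 0'; python3 -m crank '1 0 0 0.1 0 0 0;1 0 0 0.2 0 0 0;1 0 0 0.2 0 0 0;1 0 0 0.2 0 0 0;1 0 0 0.2 0 0 0'
```

```text
time_s: 4.47
eef_pos: [0.5425, -0.0343, 0.1157]
tool_rot: [0.014, 0.209, 0.978, -0.001]
force: [0.5, 0.3, -0.0]
finger_gap: 0.0001
time_s: 4.88
eef_pos: [0.5428, -0.0342, 0.1137]
tool_rot: [0.014, 0.209, 0.978, -0.001]
force: [-14.4, 0.7, 21.6]
finger_gap: 0.0005
```

Plate3 is rigid too. Next is plate4.

```bash
python3 -m crank '1 0 0 -1 0 0.8 0;1 0 0 -1 0 0.8 0;1 -2 1.9 0 0 0 0;1 -2 1.9 0 0 0 0;1 -1.6 1.5 0 0 0 0'; python3 -m crank '1 0 0 0 0 0 0;1 0 0 0 0 0 0;1 0 0 0 0 0 0;1 0 0 0 0 0 0;1 0 0 0 0 0 0'; python3 -c "
from h import *
st([.6222,-.0082,.1136])"
```

```text
time_s: 5.3
eef_pos: [0.6157, -0.009, 0.138]
tool_rot: [0.001, 0.21, 0.978, 0.002]
force: [0.3, 0.9, 1.0]
finger_gap: 0.0003
time_s: 5.72
eef_pos: [0.6174, -0.0083, 0.1376]
tool_rot: [0.001, 0.209, 0.978, 0.002]
force: [0.1, 0.0, 0.6]
finger_gap: 0.0006
t 5.72 tcp [ 0.6174 -0.0083  0.1376] F [0.1 0.  0.6] gap 0.001
toolR [[-0.912, 0.409, 0.003], [0.409, 0.912, 0.004], [-0.001, 0.005, -1.0]]
shift cm tool [-0.43  0.2   2.4 ]
```

```bash
python3 -m crank '1 -0.4 0.2 0.8 0 0 0;1 0 0 0.8 0 0 0;1 0 0 0.4 0 0 0;1 0 0 0.1 0 0 0;1 0 0 0 0 0 0'; python3 -m crank '1 0 0 0.1 0 0 0;1 0 0 0.2 0 0 0;1 0 0 0.2 0 0 0;1 0 0 0.2 0 0 0;1 0 0 0.2 0 0 0'
```

```text
time_s: 6.13
eef_pos: [0.6209, -0.0088, 0.1143]
tool_rot: [0.001, 0.21, 0.978, 0.002]
force: [-0.9, 0.7, 0.1]
finger_gap: 0.0005
time_s: 6.55
eef_pos: [0.6209, -0.0088, 0.1137]
tool_rot: [0.002, 0.21, 0.978, 0.002]
force: [-11.5, -0.3, 16.9]
finger_gap: 0.0005
```

Plate4 is rigid. Next is plate2.

```bash
python3 -m crank '1 0 0 -1 0 0 0;1 0 0 -1 0 0 0;1 -2.1 -2.1 0 0 0 0;1 -2.1 -2.1 0 0 0 0;1 -1.7 -1.7 0 0 0 0'; python3 -m crank '1 0 0 0 0 0 0;1 0 0 0 0 0 0;1 0 0 0 0 0 0;1 0 0 0 0 0 0;1 0 0 0 0 0 0'; python3 -c "
from h import *
st([.6511,-.0881,.1136])"
```

```text
time_s: 6.97
eef_pos: [0.6513, -0.0853, 0.1396]
tool_rot: [0.004, 0.207, 0.978, 0.003]
force: [0.2, -0.3, -0.2]
finger_gap: 0.0004
time_s: 7.38
eef_pos: [0.6525, -0.0882, 0.142]
tool_rot: [0.005, 0.209, 0.978, 0.003]
force: [0.4, -0.4, -0.1]
finger_gap: 0.0007
t 7.38 tcp [ 0.6525 -0.0882  0.142 ] F [ 0.4 -0.4 -0.1] gap 0.001
toolR [[-0.913, 0.408, 0.011], [0.408, 0.913, 0.003], [-0.009, 0.007, -1.0]]
shift cm tool [ 0.16 -0.07  2.83]
```

```bash
python3 -m crank '1 0 0 0.9 0 0 0;1 0 0 0.9 0 0 0;1 0 0 0.5 0 0 0;1 0 0 0.2 0 0 0;1 0 0 0 0 0 0'; python3 -m crank '1 0 0 0.2 0 0 0;1 0 0 0.2 0 0 0;1 0 0 0.2 0 0 0;1 0 0 0.2 0 0 0;1 0 0 0.2 0 0 0'
```

```text
time_s: 7.8
eef_pos: [0.6521, -0.0858, 0.1138]
tool_rot: [0.005, 0.207, 0.978, 0.003]
force: [1.1, -2.3, 4.7]
finger_gap: 0.0008
time_s: 8.22
eef_pos: [0.6523, -0.0858, 0.1137]
tool_rot: [0.006, 0.207, 0.978, 0.002]
force: [-11.2, 1.1, 18.1]
finger_gap: 0.0004
```

Plate2 is rigid, which leaves plate1.

```bash
python3 -m crank '1 0 0 -1 0 0 0;1 0 0 -1 0 0 0;1 2.1 -2.1 0 0 0 0;1 2.1 -2.1 0 0 0 0;1 1.7 -1.7 0 0 0 0'; python3 -m crank '1 0 0 0 0 0 0;1 0 0 0 0 0 0;1 0 0 0 0 0 0;1 0 0 0 0 0 0;1 0 0 0 0 0 0'; python3 -c "
from h import *
st([.5712,-.1171,.1136])"
```

```text
time_s: 8.63
eef_pos: [0.5753, -0.1153, 0.1363]
tool_rot: [0.007, 0.206, 0.979, 0.003]
force: [0.2, 0.6, -0.0]
finger_gap: 0.0003
time_s: 9.05
eef_pos: [0.5742, -0.1165, 0.1398]
tool_rot: [0.009, 0.207, 0.978, 0.002]
force: [0.2, -0.1, -0.1]
finger_gap: 0.0002
t 9.05 tcp [ 0.5742 -0.1165  0.1398] F [ 0.2 -0.1 -0.1] gap 0.0
toolR [[-0.915, 0.404, 0.019], [0.404, 0.915, 0.001], [-0.017, 0.009, -1.0]]
shift cm tool [ 0.29 -0.2   2.61]
```

```bash
python3 -m crank '1 0.2 -0.1 0.9 0 0 0;1 0 0 0.9 0 0 0;1 0 0 0.4 0 0 0;1 0 0 0.1 0 0 0;1 0 0 0 0 0 0'; python3 -m crank '1 0 0 0.2 0 0 0;1 0 0 0.2 0 0 0;1 0 0 0.2 0 0 0;1 0 0 0.2 0 0 0;1 0 0 0 0 0 0'
```

```text
time_s: 9.47
eef_pos: [0.5734, -0.1157, 0.1131]
tool_rot: [0.009, 0.206, 0.979, 0.002]
force: [0.2, -2.0, 3.3]
finger_gap: 0.0004
time_s: 9.88
eef_pos: [0.5738, -0.1158, 0.1071]
tool_rot: [0.009, 0.206, 0.979, 0.002]
force: [-2.8, 1.2, 3.4]
finger_gap: 0.0005
```

Plate1 gives: it went in about 6.5 mm at about 3.4 N. I'll hold it briefly, then lift straight off.

```bash
python3 -m crank '1 0 0 0 0 0 0;1 0 0 0 0 0 0;1 0 0 -1 0 0 0;1 0 0 -2 0 0 0;1 0 0 -3 0 0 0'; python3 -m crank '1 0 0 -3 0 0 0;1 0 0 -3 0 0 0;1 0 0 -3 0 0 0;1 2 0 -2 0 0 0;1 3 0 0 0 0 0';python3 -m crank '1 3 0 0 0 0 0;1 3 0 0 0 0 0;1 3 0 0 0 0 0;1 1 0 0 0 0 0;1 0 0 0 0 0 0'; python3 -m crank '1 0 0 0 0 0 0;1 0 0 0 0 0 0;1 0 0 0 0 0 0;1 0 0 0 0 0 0;1 0 0 0 0 0 0'
python3 - <<'E'
from h import *
a=cam("top")[0][130:280,200:430,::-1]; b=cam("side")[0][140:340,170:450,::-1]
a=cv2.resize(a,(560,365)); b=cv2.resize(b,(560,400))
cv2.imwrite("pics/end.png",cv2.resize(np.vstack([a,b]),None,fx=.78,fy=.78)); st()
E
```

```text
time_s: 10.3
eef_pos: [0.5706, -0.1153, 0.1639]
tool_rot: [0.005, 0.206, 0.979, 0.003]
force: [-0.3, -0.1, 0.3]
finger_gap: 0.0006
time_s: 10.72
eef_pos: [0.5249, -0.0962, 0.285]
tool_rot: [0.007, 0.206, 0.978, 0.003]
force: [0.3, 0.1, 1.1]
finger_gap: 0.0004
time_s: 11.13
eef_pos: [0.427, -0.0531, 0.2885]
tool_rot: [0.011, 0.206, 0.978, 0.003]
force: [-0.6, -0.0, -0.2]
finger_gap: 0.0004
time_s: 11.55
eef_pos: [0.429, -0.0539, 0.2893]
tool_rot: [0.011, 0.206, 0.978, 0.003]
force: [-0.1, 0.1, -0.1]
finger_gap: 0.0006
t 11.65 tcp [ 0.4289 -0.0538  0.2893] F [ 0.8  0.6 -0.4] gap 0.0
toolR [[-0.915, 0.404, 0.023], [0.404, 0.915, 0.002], [-0.021, 0.011, -1.0]]
```

View pics/end.png

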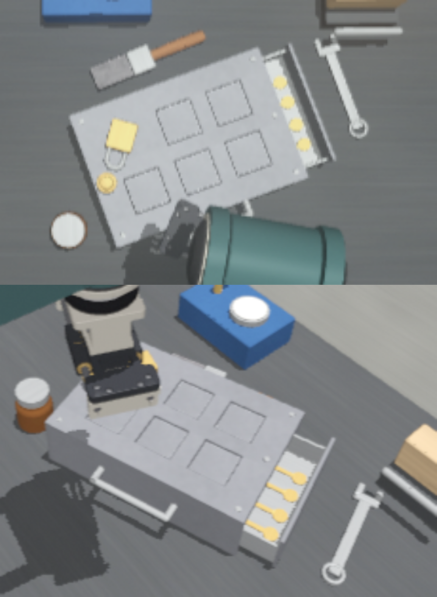

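The drawer is out with the keys showing: its front runs from (290,50) to (333,160) in the upper half. Plate1, at (248,152), looks flush again, and the loose things look unmoved. One numeric check of the drawer opening before I hand in.

```bash
python3 -m crank '1 0 0 0 0 0 0;1 0 0 0 0 0 0;1 0 0 0 0 0 0;1 0 0 0 0 0 0;1 0 0 0 0 0 0'
python3 - <<'E'
from h import *
im,K,rv,tv=cam("top"); s=.78*560/230
# mid of drawer front's outer top edge, picture pixels -> full frame -> ray at z~0.07..0.08
u=np.array([[[ (290+333)/2/s+200,(47+160)/2/(.78*365/150)+130 ]]])
d=np.append(cv2.undistortPoints(u,K,None)[0,0],1); Rm=cv2.Rodrigues(rv)[0]; c=-Rm.T@tv; d=Rm.T@d
for z in(.06,.07,.08):
    p=c+d*(z-c[2])/d[2]; v=p[:2]-[.5822,-.0227]; a=np.radians(19.9)
    print(z,"box x,y mm",1000*(v@[np.cos(a),np.sin(a)]),1000*(v@[-np.sin(a),np.cos(a)]))
st()
E
```

```text
time_s: 12.07
eef_pos: [0.4293, -0.0541, 0.2887]
tool_rot: [0.011, 0.206, 0.978, 0.003]
force: [-1.0, -0.3, -0.4]
finger_gap: 0.0004
0.06 box x,y mm -3.286406216131013 -214.41364138987242
0.07 box x,y mm -3.597448704261234 -211.80788530821712
0.08 box x,y mm -3.908491192391417 -209.2021292265617
t 12.12 tcp [ 0.4293 -0.0541  0.2887] F [-0.5 -0.5 -0.6] gap 0.0
toolR [[-0.915, 0.404, 0.022], [0.404, 0.915, 0.002], [-0.019, 0.01, -1.0]]
```

The drawer front sits at about -210 to -214 mm against the box end at -160 mm, so it is about 50–54 mm out, close to its full travel.

```bash
python3 -c "
from plant import robot
print(robot.sign_off())"
```

```text
the job is handed in; nothing more can be done
None
```

The key drawer is open: plate1 was the catch. I handed the job in at about 12 s of the 48 s allowed; no verdict was reported.

- **Finding the catch:** I felt the plates with closed fingertips in the order 5, 3, 4, 2, 1. Plates 5, 3, 4 and 2 were rigid, stopping the tool at about 0.1137 m with 17–35 N. Plate1 gave about 6.5 mm at about 3.4 N. I then lifted the hand straight off and moved it clear.
- **Drawer:** from the top camera it stands about 50–54 mm out, against the 45 mm needed. That figure depends on the height I assumed for its front edge, so it is only good to a few millimetres.
- **Other things:** plate1 looks flush again, and the padlock, fitting, jar, wrench and brush look unmoved. I judged these by eye in the last picture and did not measure them. The spray can was outside that picture, so I did not check it after the move.
- **Hand:** it was about 0.29 m up and touching nothing, with only sensor noise of about 1 N on the force reading.

No check failed. The two cameras differed by about 3 mm on the box position, too little to matter here.

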